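Load the blue sample dish onto the microscope stage with the slotted paddle

ROBOT

A 6-joint arm with a two-finger parallel gripper is mounted at the origin on the work surface. World frame = base frame: x ahead of the robot, y to its left, z up, the work surface at z = 0. Lengths are in m, angles in rad, forces in N, time in s.
With the tool pointing down it reaches from about 0.3 to 0.875 m from the base axis. Payload 6.4 kg.
Tool frame: the origin (TCP) lies at the centre of the arm's flange, where the gripper is bolted on; the fingertips stand 173 mm ahead of it and the grasp point (between the pads) lies 155 mm ahead of it; z points along the fingers, x is the direction in which the jaws open and shut, and the axes are right-handed (so a half turn about z gives the same grasp; the last joint's range is limited). The gripper opens to 85 mm and grips with 20 to 120 N. Pads are 22 mm wide; open, the fingers measure 114 mm over their backs; the gripper's body (76 mm by 85 mm) begins 54 mm behind the grasp point. The pads swing forward as they close: fully open they stand 13 mm farther back than shut.
Start: joints at [0.967, 0.181, 1.607, -0, 1.354, -0.206], TCP at [0.223, 0.53, 0.405] pointing down, gripper open.
Joint ranges: [-2.99, 2.99], [-0.89, 2.07], [0.3, 2.58], [-1.14, 4.28], [0, 2.63], [-3.12, 3.12]. Speed limits (rad/s): [2.57, 2.57, 3.01, 3.14, 3.14, 3.14].

INTERFACE

Orientations are given as a unit quaternion [w, x, y, z].
In Python, from bench import ctrl gives the robot as it stands. The module is installed in compiled form; this text tells all that it offers.
- The arm moves only by the tool move_arm, never from a script. Its argument "moves" is a list of rows, each an object of numbers: "gripper": the opening in per cent of the stroke, from 0 (shut) to 100 (fully open); "x", "y", "z": the shift along the tool's x, y, z in cm; "roll": the turn about the tool's z in degrees. In form: [{"gripper": .., "x": .., "y": .., "z": .., "roll": ..}, ...]. A call has 1 to 5 rows; each row shifts and turns the commanded pose from where the row before left it, along the tool's axes as they then stand; what a row does not reach is not made up. A row lasts 1/8 s, in which the tool goes at most 62.5 mm and 10.7 degrees, less where a joint would pass 70% of its speed; a pose out of reach is approached as far as the arm can. A call is refused whole if a number of a shift passes 6.25 or a number of a turn 10.7, either way. A call with a gripper value outside its range is refused whole. The fingers move at their own pace and stop on an object; the grip force is fixed at half the most. Time passes only in rows, so rows that do not move let the fingers close. It gives the time, the measured TCP pose, the force and the opening at its end, in the units of the state.
- ctrl.get_obs(): the state, without advancing time (a new reading comes with each control period).
- ctrl.camera(name): name is "side" or "top"; returns a dict with "img" (480x640x3 uint8, red, green, blue), "fx", "fy", "cx", "cy" (pixels), "world_from_camera" (4x4, takes a point from camera to world coordinates). Camera axes: x right, y up, looking along -z (the intrinsics and any distortion apply to the point x, -y, -z); pixel columns grow to the right and rows downward; lengths in m; the calibration is good to about 2 mm. A picture is of the moment at which its call begins. There is no depth.
- ctrl.hand_in(): hands the job in, once; it reports no verdict.
The state is a dict: "time_s": time; "q": joint angles; "dq": joint speeds; "joint_efforts": joint torques, N m; "eef_pos": TCP position; "eef_rot": TCP orientation; "wrist_force": force on the tool from outside, world axes, zero at the start; "torque": the same for the moment, N m; "opening": opening from 0.0 (shut) to 1.0 (fully open).
Only numpy, scipy, OpenCV 4.12 (cv2) and the standard library are available. Lean on these libraries where they do the work, as an engineer would, in place of code of your own. Each camera call takes 0.05 s, during which the arm holds its last target. There are 200 camera calls.

TASK

Take the slotted paddle from its cradle, pick up the dish with the blue sample on it from the rack, carry it level and balanced on the paddle, and leave it standing centred on the stage post under the microscope head. Then lay the paddle back flat in its cradle and let go. Never touch the dish with the gripper or tip it, do not knock the microscope with the arm or gripper, and leave the orange dish, the bottle and the jar where they are.

Things in the scene. Friction and masses are not known exactly. Their poses are not given: they have to be found in the camera images.
- paddle: Loose steel paddle with a blue handle, 120 g; lies flat in the cradle at first. Origin: underside of the blade at the centre of the dish seat; x forward to the open tips, z up. Blade 4 mm thick, 56 wide, from x -58 to +36 mm; an open slot 34 mm wide from x -28 mm to the tips leaves two flat tines 11 mm wide. No lip. Handle: see paddle_grip.
- paddle_grip (a point): Where to pinch the handle, at x -80, y 0, z +56 mm in the paddle's frame (same axes). The handle is a bar 16 mm wide in y, 14 thick, rising from the blade at x -50 mm backwards (-x) and up at 60 degrees above level, 90 mm long; this point is 60 mm up it. With fingers in line with it the gripper leans 30 degrees, body back to -x.
- cradle_seat (a point): Where the paddle's origin belongs: on the flat top of the fixed grey cradle block, 110 mm above the table, with the paddle's x along this point's x and z up. White rails 8 mm high stand 33 mm to either side (y), an end stop of that height 42 mm ahead (+x); the rear, where the handle hangs out, is open.
- rack: Fixed white base 70 x 200 x 20 mm with two round posts, 24 mm across, at y = +60 and -60 mm of its frame, their flat tops 130 mm above the table. Origin: under the base's centre; its x points away from the robot, and the robot's side (-x) is open.
- dish_blue: Loose shallow aluminium dish, 64 mm across, 8 mm high, about 60 g, with a flat BLUE sample in it. Origin: centre of its flat underside, z up. It stands on one of the two rack posts (either one), about centred.
- dish_orange: The same dish with an ORANGE sample, on the other rack post. To be left there.
- stage_top (a point): Centre of the flat top of the microscope's round stage post, 24 mm across, 140 mm above the table, free-standing for 114 mm below its top. z up, x from the microscope's open front inward.
- reagent_bottle: Loose amber bottle, 60 mm across, 130 mm high, beyond the rack. Origin: centre of its underside. To be left alone.
- sample_jar: Loose clear jar with a blue cap, 64 mm across, 75 mm high, beyond the rack. Origin: centre of its underside. To be left alone.
- scope: Fixed microscope; origin 140 mm below stage_top, same axes. White head above the post: x -60 to +60 mm, y -45 to +45, underside 233 mm above the table, 107 tall: an upright gripper holding the paddle strikes it, one leaning back to -x clears it. Steel column (32 mm) at x +50, y +185, boom 304 mm up; base plate 18 mm thick, x -30 to +120, y -60 to +230.
Not all that is in view belongs to the job. Leave any green or purple look-alike of the paddle alone.

How it is judged:
By the outcome, as a careful person would: the job done as asked, in the order asked, and still so for the second after the job is handed in, with the robot touching nothing.
It also fails if it takes over 61 s, if anything falls off the work surface, if the arm or the gripper's body presses on something with over 40 N, if the wrist force passes 120 N, or if a joint passes its speed limit or range.

## Working session

There is one attempt and no reset: what is moved stays moved. The work goes in short steps, Python scripts to look and compute and a tool call to move; the robot and the scene stay as the last step left them, time stands still between calls to the robot, and variables do not carry over. Pictures are saved under pics/ and viewed, about 8 in all and at most 12, crops included, and the job is handed in when it is done.

Besides the shell and the picture viewer there is one more tool, called after "Request:" by a JSON object that holds its "name" and its "arguments". move_arm: Moves the arm, as the interface text tells. Its arguments: {"type":"object","properties":{"moves":{"type":"array","items":{"type":"object","properties":{"gripper":{"type":"number"},"x":{"type":"number"},"y":{"type":"number"},"z":{"type":"number"},"roll":{"type":"number"}}}}},"required":["moves"]}

```bash
mkdir -p pics; cat > h.py <<'E'
import numpy as np, cv2
from bench import ctrl
from scipy.spatial.transform import Rotation as R
def snap(n,f):
    c=ctrl.camera(n); cv2.imwrite('pics/'+f,c['img'][...,::-1]); np.savez('pics/'+n+'.npz',**c); return c
def load(n): return dict(np.load('pics/'+n+'.npz',allow_pickle=True))
def ray(c,u,v):
    W=c['world_from_camera']; d=np.array([(u-c['cx'])/c['fx'],-(v-c['cy'])/c['fy'],-1]); return W[:3,3],W[:3,:3]@d
def at(c,u,v,z):
    o,d=ray(c,u,v); return o+d*(z-o[2])/d[2]
def proj(c,p):
    W=c['world_from_camera']; q=W[:3,:3].T@(np.asarray(p)-W[:3,3]); return c['cx']-c['fx']*q[0]/q[2], c['cy']+c['fy']*q[1]/q[2]
E
python3 - <<'E'
from h import *
o=ctrl.get_obs(); print(o)
for n in('side','top'):
    c=snap(n,n+'0.png'); print({k:v for k,v in c.items() if k!='img'})
E
```

```text
{'time_s': 0.0, 'q': array([ 9.66708925e-01,  1.81540512e-01,  1.60802103e+00,  1.87977106e-05,
        1.35379546e+00, -2.06276645e-01]), 'dq': array([ 0.00040176, -0.00054707, -0.00070667,  0.00063898,  0.00072299,
       -0.0005092 ]), 'joint_efforts': array([-1.19068147e-05, -4.44878733e+01, -3.51330650e+01, -3.58618690e-04,
        9.08279268e-03, -7.01376894e-05]), 'eef_pos': array([0.22257499, 0.52989537, 0.40377789]), 'eef_rot': array([ 3.18872332e-04,  8.32887643e-01,  5.53441412e-01, -8.22579097e-04]), 'wrist_force': array([-0.15628599,  0.51330998,  0.42228499]), 'torque': array([ 0.01182574, -0.01784556, -0.03741326]), 'opening': 1.000345867527369}
{'fx': 619.5867844442482, 'fy': 619.5867844442482, 'cx': 317.77490595714534, 'cy': 234.43181439029144, 'world_from_camera': array([[ 0.99368719,  0.04052906, -0.10460956,  0.40744238],
       [-0.10934995,  0.55825897, -0.82242903, -1.27041644],
       [ 0.02506695,  0.82867625,  0.55916664,  0.9693911 ],
       [ 0.        ,  0.        ,  0.        ,  1.        ]])}
{'fx': 438.63985901851214, 'fy': 438.63985901851214, 'cx': 320.37663415078043, 'cy': 243.23164640196148, 'world_from_camera': array([[ 0.02282667,  0.98389708, -0.17727233,  0.403886  ],
       [-0.99968833,  0.0206709 , -0.01399834, -0.04891186],
       [-0.01010855,  0.17753662,  0.98406228,  1.08404434],
       [ 0.        ,  0.        ,  0.        ,  1.        ]])}
```

View pics/top0.png

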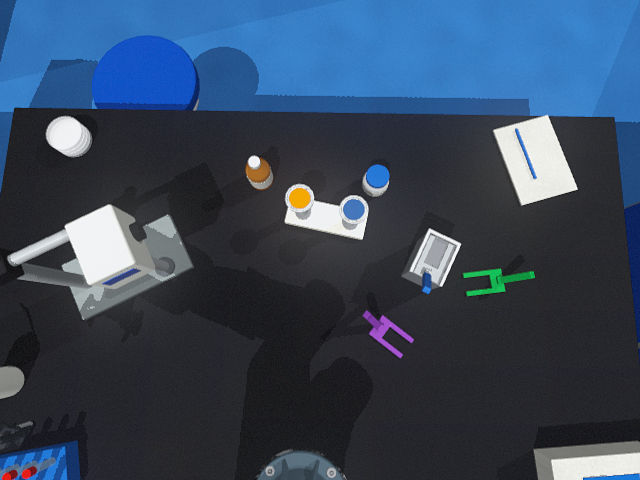

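View pics/side0.png

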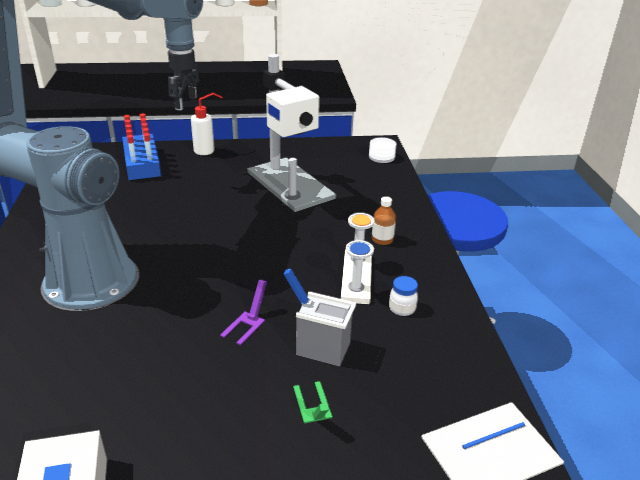

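The top view shows the cradle with the blue-handled paddle at (437,250). The green (500,280) and purple (388,332) look-alikes lie on the table, so they are not it. The blue dish is at (353,210), the orange dish at (299,198) and the scope head at (108,245). I'll confirm these in one enlarged composite.

```bash
python3 - <<'E'
from h import *
t=cv2.imread('pics/top0.png'); s=cv2.imread('pics/side0.png')
def cr(i,x,y,w,h): return cv2.resize(i[y:y+h,x:x+w],(400,300),interpolation=cv2.INTER_CUBIC)
a=np.vstack([np.hstack([cr(t,395,220,80,60*1),cr(t,280,170,100,75)]),np.hstack([cr(s,270,260,100,75),cr(s,235,150,160,120)])])
cv2.imwrite('pics/c1.png',a)
E
```

```text
(no output)
```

View pics/c1.png

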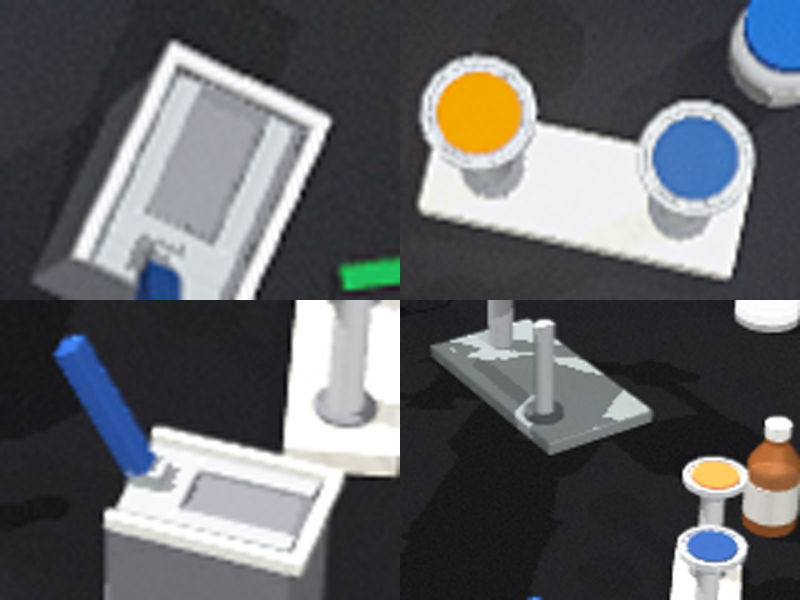

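```bash
cat > fit.py <<'E'
from h import *
from scipy.optimize import least_squares
T=load('top');S=load('side')
def C(x0,y0,s,ox,oy): return lambda p:((p[0]-ox+.5)/s-.5+x0,(p[1]-oy+.5)/s-.5+y0)
tc=C(395,220,5,0,0); sc=C(270,260,4,0,300); ss=C(235,150,2.5,400,300)
def fit(obs,x0):
    def W(p,q): c,s=np.cos(p[2]),np.sin(p[2]); return [p[0]+c*q[0]-s*q[1],p[1]+s*q[0]+c*q[1],q[2]]
    f=lambda p:np.concatenate([np.subtract(proj(c,W(p,q)),uv) for c,uv,q in obs])
    r=least_squares(f,x0,loss='soft_l1'); print(r.x.round(4),np.degrees(r.x[2]).round(1),r.fun.reshape(-1,2).round(1).tolist()); return r.x
if __name__=='__main__':
    z=.114;
    obs=[(T,tc(p),q) for p,q in [((147,210),(-.028,.017,z)),((213,243),(-.028,-.017,z)),((268,117),(.036,-.017,z)),((195,82),(.036,.017,z))]]
    obs+=[(S,sc(p),q) for p,q in [((203,470),(-.028,.017,z)),((182,505),(-.028,-.017,z)),((322,487),(.036,.017,z)),((293,548),(.036,-.017,z))]]
    print('paddle');fit(obs,[.45,-.3,-.4])
    obs=[(T,p,q) for p,q in [((168,214),(.12,-.06,.018)),((192,267),(-.03,-.06,.018)),((84,319.5),(-.03,.23,.018))]]
    obs+=[(S,ss(p),q) for p,q in [((652,412),(.12,-.06,.018)),((548,446),(-.03,-.06,.018)),((431,350),(-.03,.23,.018)),((543,324),(0,0,.14))]]
    print('scope');p=fit(obs,[.4,.4,.4]); print('stage from side',at(S,*ss((543,324)),.14))
    h=[cv2.cvtColor(c['img'],cv2.COLOR_RGB2HSV) for c in(T,S)]
    for n,lo,hi,w in(('blue',100,125,[(335,195,372,225),(345,238,376,260)]),('orange',12,28,[(282,184,318,212),(345,212,376,230)])):
        for c,H,(a,b,e,d) in zip((T,S),h,w):
            m=((H[...,0]>=lo)&(H[...,0]<=hi)&(H[...,1]>120)&(H[...,2]>90))[b:d,a:e]; v,u=np.nonzero(m); print(n,len(u),u.mean()+a,v.mean()+b,at(c,u.mean()+a,v.mean()+b,.135).round(4))
E
python3 fit.py
```

```text
paddle
[ 0.5614 -0.2921 -0.425 ] -24.4 [[-0.7, -0.4], [0.2, -0.5], [0.4, -0.9], [1.0, -0.3], [-1.1, -1.0], [-0.9, 0.2], [-1.9, 1.5], [0.8, -3.6]]
scope
[0.5298 0.3436 0.4839] 27.7 [[1.6, -0.6], [1.4, -0.4], [-1.0, 0.5], [0.1, -0.9], [-0.0, -1.0], [-0.7, -2.3], [-0.1, 0.0]]
stage from side [0.5301681  0.34368979 0.14      ]
blue 323 353.30650154798764 209.12383900928793 [ 0.6536 -0.107   0.135 ]
blue 182 359.52197802197804 247.95604395604397 [ 0.6549 -0.1065  0.135 ]
orange 338 299.14497041420117 197.70710059171597 [0.6775 0.0145 0.135 ]
orange 168 362.0297619047619 219.33928571428572 [0.6817 0.016  0.135 ]
```

```bash
cat > plan.py <<'E'
from h import *
# paddle-frame grasp: (-92,0,68) mm; tool x = -paddle y, tool y = -paddle x
G=(-.092,0.,.068+.155)
def state():
    o=ctrl.get_obs(); M=R.from_quat(np.roll(o['eef_rot'],-1)).as_matrix(); return o['eef_pos'],np.degrees(np.arctan2(M[1,0],M[0,0])),o
def tcp(px,py,pz,yaw,G=G):
    a=np.radians(yaw); return np.array([px+np.cos(a)*G[0],py+np.sin(a)*G[0],pz+G[2]]),yaw-90
def plan(p0,f0,p1,f1,n,ramp=0,d=1):
    w=np.ones(n)
    for i in range(ramp): w[i]=w[-1-i]=min(w[i],(i+1)/(ramp+1))
    s=np.cumsum(w)/w.sum(); p,f=np.array(p0,float),f0; out=[]
    df=(f1-f0+180)%360-180 if abs(f1-f0)<180 else f1-f0
    for k in s:
        a=np.radians(f); e=np.asarray(p0)+k*(np.asarray(p1)-p0)-p; X=np.array([np.cos(a),np.sin(a),0]);Y=np.array([np.sin(a),-np.cos(a),0])
        r=np.round([100*e@X,100*e@Y,-100*e[2]],d)+0; t=round(f-(f0+k*df),1)
        p=p+(r[0]*X+r[1]*Y)/100-[0,0,r[2]/100]; f-=t; out.append((*r.tolist(),t))
    for i in range(0,n,5): print(out[i:i+5])
    return p,f
E
python3 - <<'E'
from plan import *
p,f,o=state(); print(p,f)
t,g=tcp(.5614,-.2921,.110,-24.4); t[2]=.404; print(t,g)
plan(p,f,t,g,20,1)
E
```

```text
[0.22260325 0.52993826 0.40389491] 67.20839232427885
[ 0.4776171  -0.25409439  0.404     ] -114.4
[(-1.6, 1.4, 0.0, np.float64(4.8)), (-3.1, 3.1, 0.0, np.float64(9.5)), (-2.5, 3.6, 0.0, np.float64(9.6)), (-1.8, 3.9, 0.0, np.float64(9.6)), (-1.2, 4.2, 0.0, np.float64(9.5))]
[(-0.5, 4.3, 0.0, np.float64(9.6)), (0.3, 4.3, 0.0, np.float64(9.5)), (1.0, 4.2, 0.0, np.float64(9.6)), (1.6, 4.1, 0.0, np.float64(9.5)), (2.3, 3.6, 0.0, np.float64(9.6))]
[(2.9, 3.3, 0.0, np.float64(9.6)), (3.4, 2.7, 0.0, np.float64(9.5)), (3.8, 2.1, 0.0, np.float64(9.6)), (4.1, 1.5, 0.0, np.float64(9.5)), (4.2, 0.8, 0.0, np.float64(9.6))]
[(4.4, 0.0, 0.0, np.float64(9.6)), (4.2, -0.7, 0.0, np.float64(9.5)), (4.2, -1.4, 0.0, np.float64(9.6)), (3.8, -2.0, 0.0, np.float64(9.5)), (1.7, -1.3, 0.0, np.float64(4.8))]
```

Request:
{"name": "move_arm", "arguments": {"moves": [{"x": -1.6,"y": 1.4,"roll": 4.8},{"x": -3.1,"y": 3.1,"roll": 9.5},{"x": -2.5,"y": 3.6,"roll": 9.6},{"x": -1.8,"y": 3.9,"roll": 9.6},{"x": -1.2,"y": 4.2,"roll": 9.5}]}}

```text
validation failed for argument at $.mo...
```

Request:
{"name": "move_arm", "arguments": {"moves": [{"gripper": 100,"x": -1.6,"y": 1.4,"z": 0,"roll": 4.8},{"gripper": 100,"x": -3.1,"y": 3.1,"z": 0,"roll": 9.5},{"gripper": 100,"x": -2.5,"y": 3.6,"z": 0,"roll": 9.6},{"gripper": 100,"x": -1.8,"y": 3.9,"z": 0,"roll": 9.6},{"gripper": 100,"x": -1.2,"y": 4.2,"z": 0,"roll": 9.5}]}}

```text
time_s: 0.72
eef_pos: [0.2833, 0.3428, 0.4044]
eef_rot: [0.0, 0.978, 0.207, -0.0]
wrist_force: [0.4, 0.2, 0.2]
opening: 0.999
```

Request:
{"name": "move_arm", "arguments": {"moves": [{"gripper": 100,"x": -0.5,"y": 4.3,"z": 0,"roll": 9.6},{"gripper": 100,"x": 0.3,"y": 4.3,"z": 0,"roll": 9.5},{"gripper": 100,"x": 1.0,"y": 4.2,"z": 0,"roll": 9.6},{"gripper": 100,"x": 1.6,"y": 4.1,"z": 0,"roll": 9.5},{"gripper": 100,"x": 2.3,"y": 3.6,"z": 0,"roll": 9.6}]}}

```text
time_s: 1.35
eef_pos: [0.35, 0.1371, 0.4045]
eef_rot: [-0.0, 0.978, -0.207, 0.0]
wrist_force: [1.9, -0.2, -0.6]
opening: 1.001
```

Request:
{"name": "move_arm", "arguments": {"moves": [{"gripper": 100,"x": 2.9,"y": 3.3,"z": 0,"roll": 9.6},{"gripper": 100,"x": 3.4,"y": 2.7,"z": 0,"roll": 9.5},{"gripper": 100,"x": 3.8,"y": 2.1,"z": 0,"roll": 9.6},{"gripper": 100,"x": 4.1,"y": 1.5,"z": 0,"roll": 9.5},{"gripper": 100,"x": 4.2,"y": 0.8,"z": 0,"roll": 9.6}]}}

```text
time_s: 1.98
eef_pos: [0.4169, -0.0697, 0.4045]
eef_rot: [-0.0, 0.81, -0.586, -0.0]
wrist_force: [0.2, 0.2, 1.1]
opening: 1.002
```

Request:
{"name": "move_arm", "arguments": {"moves": [{"gripper": 100,"x": 4.4,"y": 0,"z": 0,"roll": 9.6},{"gripper": 100,"x": 4.2,"y": -0.7,"z": 0,"roll": 9.5},{"gripper": 100,"x": 4.2,"y": -1.4,"z": 0,"roll": 9.6},{"gripper": 100,"x": 3.8,"y": -2.0,"z": 0,"roll": 9.5},{"gripper": 100,"x": 1.7,"y": -1.3,"z": 0,"roll": 4.8}]}}

```text
time_s: 2.6
eef_pos: [0.4777, -0.2557, 0.4041]
eef_rot: [-0.0, -0.54, 0.842, 0.0]
wrist_force: [0.4, -0.8, 0.4]
opening: 1.003
```

```bash
python3 - <<'E'
from plan import *
p,f,o=state(); print(p,f,o['q'])
c=snap('side','s1.png')
i=c['img'][200:380,220:420,::-1]; cv2.imwrite('pics/s1c.png',cv2.resize(i,None,fx=4,fy=3.3*1.21,interpolation=cv2.INTER_CUBIC)[:600])
print(proj(c,p+[0,0,-.155]),proj(c,[.4776,-.2541,.178]))
E
```

```text
[ 0.47769652 -0.25572982  0.40406777] -114.69587203998253 [-7.10621234e-01  1.07702013e-01  1.69091509e+00 -2.00611750e-04
  1.34374464e+00  1.29124460e+00]
(np.float64(288.30405761398595), np.float64(248.17600589313977)) (np.float64(288.254847378214), np.float64(275.68075039473536))
```

View pics/s1c.png

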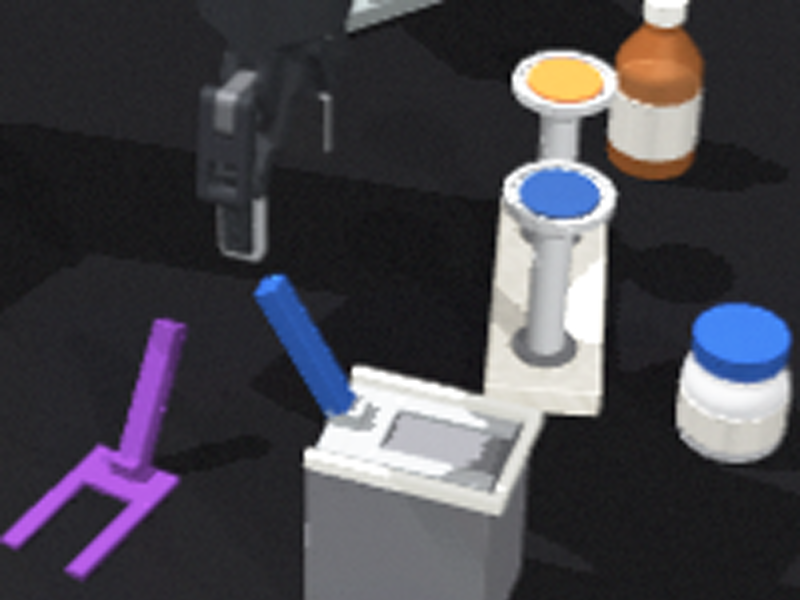

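The side crop shows the fingers above the blue handle (crop (275,285)), at the planned grasp point. I'll descend and close.

Request:
{"name": "move_arm", "arguments": {"moves": [{"gripper": 100,"x": -0.1,"y": 0.1,"z": 1.5,"roll": -0.3},{"gripper": 100,"x": 0,"y": 0,"z": 3.0,"roll": 0},{"gripper": 100,"x": 0,"y": 0,"z": 2.0,"roll": 0},{"gripper": 100,"x": 0,"y": 0,"z": 0.6,"roll": 0},{"gripper": 40,"x": 0,"y": 0,"z": 0,"roll": 0}]}}

```text
time_s: 3.28
eef_pos: [0.4769, -0.2515, 0.3333]
eef_rot: [-0.0, -0.545, 0.839, 0.001]
wrist_force: [0.2, -0.2, 0.7]
opening: 0.818
```

Request:
{"name": "move_arm", "arguments": {"moves": [{"gripper": 30,"x": 0,"y": 0,"z": 0,"roll": 0},{"gripper": 20,"x": 0,"y": 0,"z": 0,"roll": 0},{"gripper": 0,"x": 0,"y": 0,"z": 0,"roll": 0},{"gripper": 0,"x": 0,"y": 0,"z": 0,"roll": 0},{"gripper": 0,"x": 0,"y": 0,"z": 0,"roll": 0}]}}

```text
time_s: 3.9
eef_pos: [0.4772, -0.2527, 0.3344]
eef_rot: [0.0, -0.544, 0.839, -0.001]
wrist_force: [-1.2, 0.8, 5.4]
opening: 0.178
```

```bash
python3 - <<'E'
from plan import *
p,f,o=state(); print(p,f,o['wrist_force'],o['torque'],o['opening'],o['time_s'])
s=snap('side','s2.png')['img'][230:350,240:380,::-1]; t=snap('top','t2.png')['img'][195:315,375:515,::-1]
cv2.imwrite('pics/c2.png',np.vstack([cv2.resize(s,(560,300)),cv2.resize(t,(560,300))]) if 0 else np.hstack([cv2.resize(i[:,:100],(400,480),interpolation=cv2.INTER_CUBIC) for i in(s,t)]))
E
```

```text
[ 0.47721099 -0.2526512   0.33443471] -114.09639038466821 [-1.22569368  0.78049195  5.38240642] [-0.15978296  0.12058063 -0.03524305] 0.17753001368026544 3.9
```

View pics/c2.png

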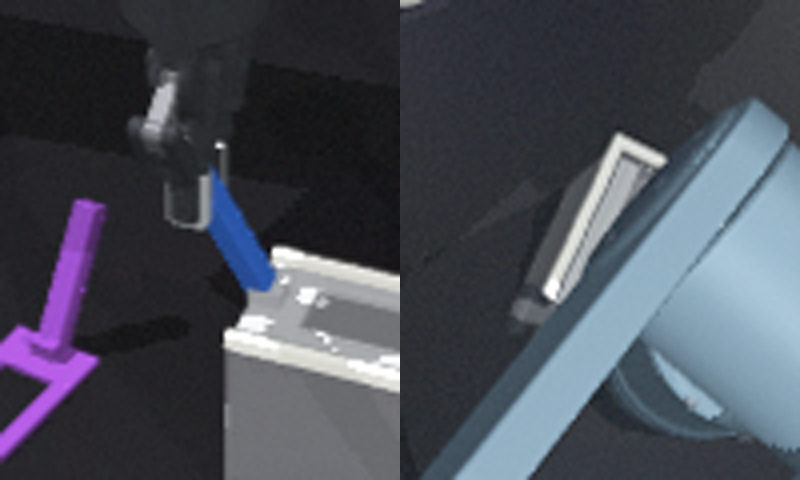

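Request:
{"name": "move_arm", "arguments": {"moves": [{"gripper": 0,"x": 0,"y": 0,"z": -0.4,"roll": 0},{"gripper": 0,"x": 0,"y": 0,"z": -1.0,"roll": 0},{"gripper": 0,"x": 0,"y": 0,"z": -2.0,"roll": 0},{"gripper": 0,"x": 0,"y": 0,"z": -2.0,"roll": 0},{"gripper": 0,"x": 0,"y": 0,"z": -1.0,"roll": 0}]}}

```text
time_s: 4.62
eef_pos: [0.4772, -0.2524, 0.3991]
eef_rot: [0.0, -0.544, 0.839, -0.001]
wrist_force: [-0.4, 0.7, -1.2]
opening: 0.179
```

```bash
python3 - <<'E'
from plan import *
p,f,o=state(); print(p,f,o['wrist_force'],o['torque'],o['opening'],o['time_s'])
t,g=tcp(.527,-.080,.176,-12)
print(plan(p,f,t,g,10,2),t)
E
```

```text
[ 0.47720967 -0.25243291  0.39909999] -114.0874382642008 [-0.40815065  0.70829867 -1.16683446] [ 0.05333163  0.06737855 -0.00353849] 0.17919745214378294 4.625
[(-0.7, 0.5, 0.0, np.float64(-0.5)), (-1.3, 0.9, 0.0, np.float64(-1.0)), (-2.0, 1.4, 0.0, np.float64(-1.5)), (-2.1, 1.3, 0.0, np.float64(-1.5)), (-2.0, 1.3, 0.0, np.float64(-1.5))]
[(-2.2, 1.2, 0.0, np.float64(-1.6)), (-2.1, 1.2, 0.0, np.float64(-1.5)), (-2.2, 1.1, 0.0, np.float64(-1.5)), (-1.5, 0.7, 0.0, np.float64(-1.0)), (-0.7, 0.3, 0.0, np.float64(-0.5))]
(array([ 0.43731123, -0.06119267,  0.39909999]), np.float64(-101.9874382642008)) [ 0.43701042 -0.06087212  0.399     ]
```

Request:
{"name": "move_arm", "arguments": {"moves": [{"gripper": 0,"x": -0.7,"y": 0.5,"z": 0,"roll": -0.5},{"gripper": 0,"x": -1.3,"y": 0.9,"z": 0,"roll": -1.0},{"gripper": 0,"x": -2.0,"y": 1.4,"z": 0,"roll": -1.5},{"gripper": 0,"x": -2.1,"y": 1.3,"z": 0,"roll": -1.5},{"gripper": 0,"x": -2.0,"y": 1.3,"z": 0,"roll": -1.5}]}}

```text
time_s: 5.25
eef_pos: [0.4564, -0.1549, 0.3975]
eef_rot: [0.0, -0.588, 0.809, 0.0]
wrist_force: [-0.0, 0.1, -1.8]
opening: 0.175
```

Request:
{"name": "move_arm", "arguments": {"moves": [{"gripper": 0,"x": -2.2,"y": 1.2,"z": 0,"roll": -1.6},{"gripper": 0,"x": -2.1,"y": 1.2,"z": 0,"roll": -1.5},{"gripper": 0,"x": -2.2,"y": 1.1,"z": 0,"roll": -1.5},{"gripper": 0,"x": -1.5,"y": 0.7,"z": 0,"roll": -1.0},{"gripper": 0,"x": -0.7,"y": 0.3,"z": 0,"roll": -0.5}]}}

```text
time_s: 5.88
eef_pos: [0.4369, -0.0599, 0.3978]
eef_rot: [0.0, -0.63, 0.776, -0.0]
wrist_force: [-0.4, 0.2, -1.4]
opening: 0.173
```

```bash
python3 - <<'E'
from plan import *
p,f,o=state(); print(p,f,o['wrist_force'],o['torque'],o['opening'],o['time_s'])
s=snap('side','s3.png'); t=snap('top','t3.png')
s=s['img'][190:290,260:393,::-1]; t=t['img'][180:280,270:403,::-1]
cv2.imwrite('pics/c3.png',np.vstack([cv2.resize(i,(399*1,300),interpolation=cv2.INTER_CUBIC) for i in (s,t)]) if 0 else cv2.resize(s,(798,600),interpolation=cv2.INTER_CUBIC))
cv2.imwrite('pics/c3t.png',cv2.resize(t,(798,600),interpolation=cv2.INTER_CUBIC))
E
```

```text
[ 0.43685154 -0.05991115  0.397821  ] -101.87780732054125 [-0.44335994  0.19467496 -1.38641124] [0.05780097 0.08337148 0.0099175 ] 0.1728854353565782 5.875
```

View pics/c3.png

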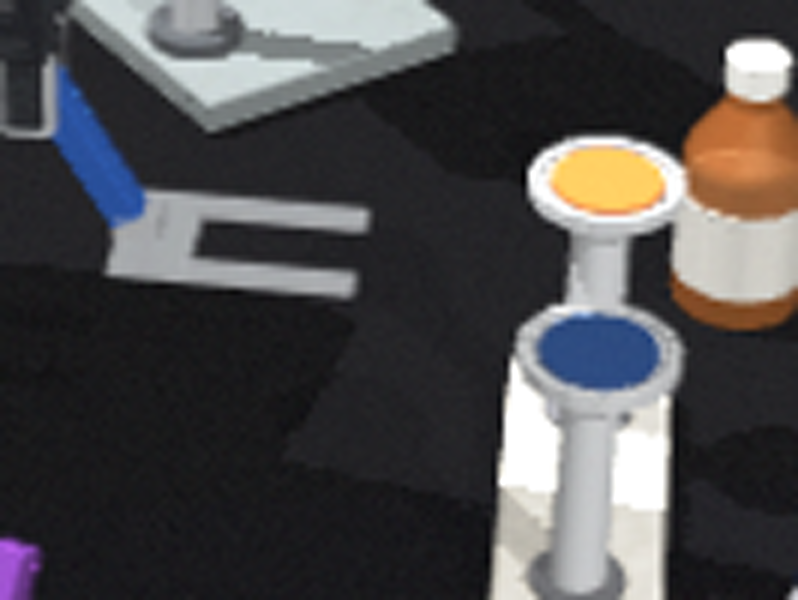

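View pics/c3t.png

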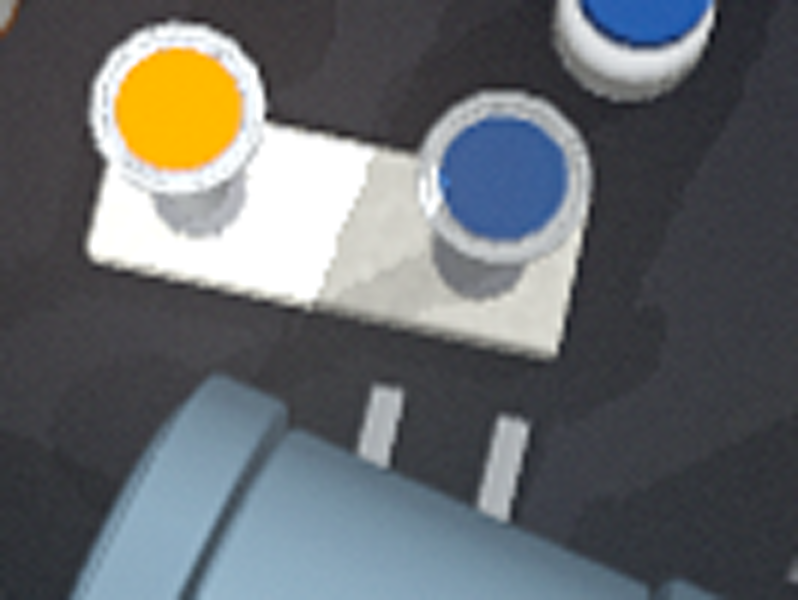

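Side crop: the paddle is gripped, with tine tips at (370,215) and (357,285), and looks about level. Top crop: tine tips at (389,386) and (515,417), and the blue dish at (505,178). I'll fit the paddle's pose in the grip.

```bash
cat > fitp.py <<'E'
from plan import *
from scipy.optimize import least_squares
def fitpad(obs,x0):
    f=lambda p:np.concatenate([np.subtract(proj(c,R.from_euler('ZYX',[p[3],p[4],p[5]]).apply(np.array(q)/1000)+p[:3]),uv) for c,uv,q in obs]+[p[5:6]*100])
    r=least_squares(f,x0,loss='soft_l1'); print('pos',r.x[:3].round(4),'yaw,pitch,roll',np.degrees(r.x[3:]).round(1)); print(r.fun[:-1].reshape(-1,2).round(1).tolist()); return r.x
def cr(x0,y0,s): return lambda p:((p[0]+.5)/s-.5+x0,(p[1]+.5)/s-.5+y0)
E
python3 - <<'E'
from fitp import *
S,T=load('side'),load('top'); a,b=cr(260,190,6),cr(270,180,6)
obs=[(S,a(p),q) for p,q in [((370,208),(36,28,4)),((368,222),(36,17,4)),((357,271),(36,-17,4)),((355,287),(36,-28,4)),((203,219),(-28,17,4)),((192,257),(-28,-17,4)),((108,275),(-58,-28,0))]]
obs+=[(T,b(p),q) for p,q in [((374,384),(36,28,4)),((404,389),(36,17,4)),((500,414),(36,-17,4)),((530,420),(36,-28,4))]]
x=fitpad(obs,[.527,-.08,.176,np.radians(-12),0,0])
p,f,o=state(); M=R.from_euler('Z',f+90,degrees=True); print('offset in grip',M.inv().apply(x[:3]-p).round(4),'nominal .092 0 -.223', 'yaw',f+90)
h=[cv2.cvtColor(c['img'],cv2.COLOR_RGB2HSV) for c in(T,S)]
for c,H,(a,b,e,d) in zip((T,S),h,[(335,195,372,225),(345,238,376,260)]):
    m=((H[...,0]>=100)&(H[...,0]<=125)&(H[...,1]>120)&(H[...,2]>60))[b:d,a:e]; v,u=np.nonzero(m); print(len(u),at(c,u.mean()+a,v.mean()+b,.135).round(4))
E
```

```text
pos [ 0.5272 -0.0798  0.171 ] yaw,pitch,roll [-12.6  -0.4  -0.1]
[[-0.2, -0.0], [-0.4, 0.2], [-0.1, 0.1], [-0.3, 0.1], [-0.0, -1.4], [-0.3, 0.3], [0.1, 0.4], [0.0, -0.5], [0.1, -0.1], [-0.1, -0.4], [-0.0, -0.2]]
offset in grip [ 0.0921 -0.0003 -0.2268] nominal .092 0 -.223 yaw -11.917454549898451
322 [ 0.6537 -0.107   0.135 ]
187 [ 0.6547 -0.1074  0.135 ]
```

Request:
{"name": "move_arm", "arguments": {"moves": [{"gripper": 0,"x": 0,"y": 0,"z": 1.0,"roll": 0},{"gripper": 0,"x": 0,"y": 0,"z": 2.0,"roll": 0},{"gripper": 0,"x": 0,"y": 0,"z": 1.8,"roll": 0},{"gripper": 0,"x": 0,"y": 0,"z": 0.9,"roll": 0},{"gripper": 0,"x": 0,"y": -0.5,"z": 0,"roll": 0}]}}

```text
time_s: 6.6
eef_pos: [0.4419, -0.0624, 0.3398]
eef_rot: [-0.0, -0.629, 0.777, 0.001]
wrist_force: [0.1, -0.1, -1.0]
opening: 0.175
```

Request:
{"name": "move_arm", "arguments": {"moves": [{"gripper": 0,"x": 0,"y": -1.0,"z": 0,"roll": 0},{"gripper": 0,"x": 0,"y": -1.5,"z": 0,"roll": 0},{"gripper": 0,"x": 0,"y": -1.5,"z": 0,"roll": 0},{"gripper": 0,"x": 0,"y": -1.0,"z": 0,"roll": 0},{"gripper": 0,"x": 0,"y": 0,"z": 0,"roll": 0}]}}

```text
time_s: 7.22
eef_pos: [0.4917, -0.0727, 0.3406]
eef_rot: [-0.0, -0.629, 0.777, 0.0]
wrist_force: [-0.4, 0.6, -1.0]
opening: 0.176
```

```bash
python3 - <<'E'
from fitp import *
p,f,o=state(); print(p,f,o['wrist_force'],o['opening'],o['time_s'])
M=R.from_euler('Z',f+90,degrees=True); x=p+M.apply([.092,0,-.225]); print('pad',x,'rel dish',R.from_euler('Z',-12.3,degrees=True).inv().apply(np.array([.6542,-.1072,.130])-x))
s=snap('side','s4.png'); s=s['img'][210:285,290:390,::-1]
cv2.imwrite('pics/c4.png',cv2.resize(s,(800,600),interpolation=cv2.INTER_CUBIC))
E
```

```text
[ 0.49165643 -0.07271532  0.3405935 ] -101.97790738626568 [-0.37386523  0.58974334 -1.01756491] 0.17569641343671372 7.225
pad [ 0.58165338 -0.0918085   0.1155935 ] rel dish [0.07416021 0.00041643 0.0144065 ]
```

View pics/c4.png

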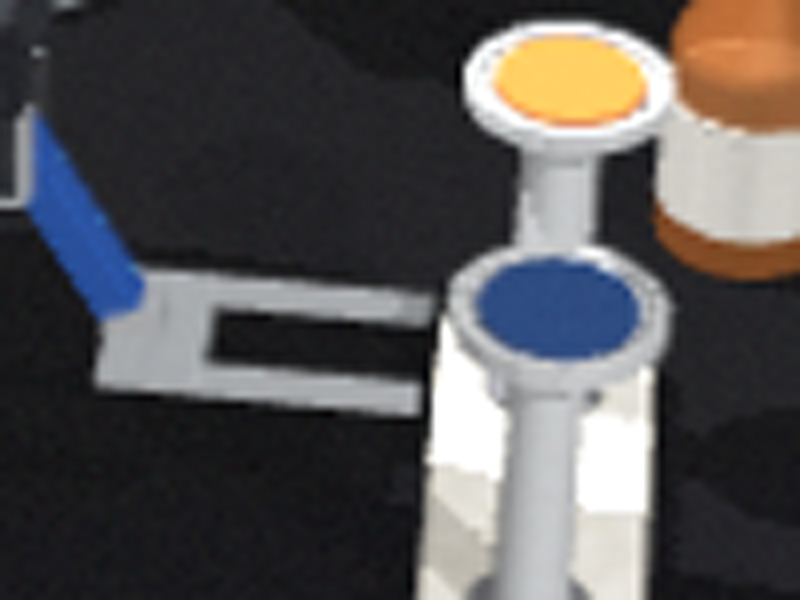

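The tines at (435,300) and (420,400) line up on either side of the post, just below the dish (560,310). I'll insert 7.4 cm and lift.

Request:
{"name": "move_arm", "arguments": {"moves": [{"gripper": 0,"x": 0,"y": -0.7,"z": 0,"roll": 0},{"gripper": 0,"x": 0,"y": -1.5,"z": 0,"roll": 0},{"gripper": 0,"x": 0,"y": -2.0,"z": 0,"roll": 0},{"gripper": 0,"x": 0,"y": -2.0,"z": 0,"roll": 0},{"gripper": 0,"x": 0,"y": -1.2,"z": 0,"roll": 0}]}}

```text
time_s: 7.9
eef_pos: [0.5646, -0.0883, 0.3407]
eef_rot: [0.0, -0.629, 0.777, -0.0]
wrist_force: [-0.2, 0.3, -1.2]
opening: 0.176
```

Request:
{"name": "move_arm", "arguments": {"moves": [{"gripper": 0,"x": 0,"y": 0,"z": 0,"roll": 0},{"gripper": 0,"x": 0,"y": 0,"z": -0.3,"roll": 0},{"gripper": 0,"x": 0,"y": 0,"z": -0.3,"roll": 0},{"gripper": 0,"x": 0,"y": 0,"z": -0.2,"roll": 0}]}}

```text
time_s: 8.4
eef_pos: [0.5631, -0.0879, 0.3492]
eef_rot: [0.0, -0.629, 0.777, -0.0]
wrist_force: [-0.6, 0.1, -1.1]
opening: 0.178
```

```bash
python3 - <<'E'
from fitp import *
p,f,o=state(); print(p,f,o['wrist_force'],o['torque'],o['opening'],o['time_s'])
M=R.from_euler('Z',f+90,degrees=True); x=p+M.apply([.092,0,-.225]); print('pad',x)
S,T=snap('side','s5.png'),snap('top','t5.png')
h=[cv2.cvtColor(c['img'],cv2.COLOR_RGB2HSV) for c in(T,S)]
for c,H,(a,b,e,d) in zip((T,S),h,[(335,190,372,225),(345,232,376,260)]):
    m=((H[...,0]>=100)&(H[...,0]<=125)&(H[...,1]>120)&(H[...,2]>60))[b:d,a:e]; v,u=np.nonzero(m); print(len(u),at(c,u.mean()+a,v.mean()+b,.135).round(4))
E
```

```text
[ 0.56313953 -0.08786489  0.34923878] -101.99058632900139 [-0.60302337  0.08410038 -1.13812302] [0.05235115 0.01198759 0.00086361] 0.17783547989705287 8.4
pad [ 0.65313225 -0.10697798  0.12423878]
0 [nan nan nan]
186 [ 0.6546 -0.1074  0.135 ]<stdin>:7: RuntimeWarning: Mean of empty slice.
  ret = ret.dtype.type(ret / rcount)
```

Request:
{"name": "move_arm", "arguments": {"moves": [{"gripper": 0,"x": 0,"y": -0.1,"z": 0,"roll": 0},{"gripper": 0,"x": 0,"y": 0,"z": -0.1,"roll": 0},{"gripper": 0,"x": 0,"y": 0,"z": -0.1,"roll": 0},{"gripper": 0,"x": 0,"y": 0,"z": -0.2,"roll": 0},{"gripper": 0,"x": 0,"y": 0,"z": -0.3,"roll": 0}]}}

```text
time_s: 9.12
eef_pos: [0.5643, -0.0881, 0.3557]
eef_rot: [-0.0, -0.629, 0.777, 0.0]
wrist_force: [0.3, -0.5, -1.3]
opening: 0.18
```

Request:
{"name": "move_arm", "arguments": {"moves": [{"gripper": 0,"x": 0,"y": 0,"z": -0.4,"roll": 0},{"gripper": 0,"x": 0,"y": 0,"z": -0.6,"roll": 0},{"gripper": 0,"x": 0,"y": 0,"z": -0.6,"roll": 0},{"gripper": 0,"x": 0,"y": 0,"z": -0.3,"roll": 0},{"gripper": 0,"x": 0,"y": 0,"z": 0,"roll": 0}]}}

```text
time_s: 9.75
eef_pos: [0.5644, -0.0882, 0.3751]
eef_rot: [0.0, -0.629, 0.777, -0.0]
wrist_force: [0.3, -0.4, -2.2]
opening: 0.179
```

```bash
python3 - <<'E'
from fitp import *
p,f,o=state(); print(p,f,o['wrist_force'],o['torque'],o['opening'],o['time_s'])
M=R.from_euler('Z',f+90,degrees=True); x=p+M.apply([.092,0,-.225]); print('pad',x)
S=snap('side','s6.png')
cv2.imwrite('pics/c6.png',cv2.resize(S['img'][200:275,290:390,::-1],(800,600),interpolation=cv2.INTER_CUBIC))
E
```

```text
[ 0.56439115 -0.08817498  0.37507971] -101.99011571142118 [ 0.30726606 -0.4475679  -2.24598217] [-0.01711585  0.11001321 -0.0136023 ] 0.17863454817397173 9.75
pad [ 0.65438403 -0.10728733  0.15007971]
```

View pics/c6.png

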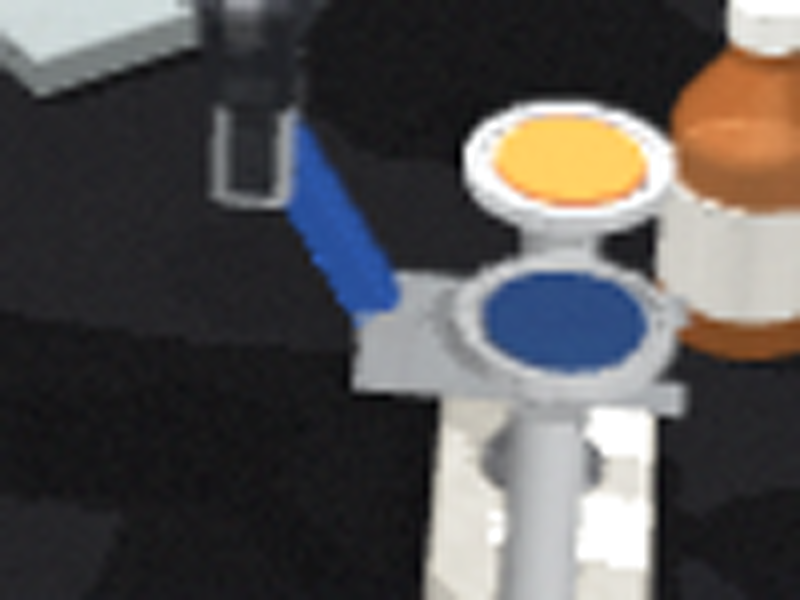

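The blue dish sits on the paddle (565,320), clear of the post and level. I'll plan the carry and swing.

```bash
python3 - <<'E'
from fitp import *
S=load('side'); H=cv2.cvtColor(S['img'],cv2.COLOR_RGB2HSV); a,b,e,d=345,228,376,252
m=((H[...,0]>=100)&(H[...,0]<=125)&(H[...,1]>120)&(H[...,2]>60))[b:d,a:e]; v,u=np.nonzero(m); print(len(u),at(S,u.mean()+a,v.mean()+b,.159).round(4))
p,f,o=state(); G=(-.092,0,.225); t,g=tcp(.595,.220,.165,117.7,G); print(t,g)
plan(p,f,t,g,25,3)
E
```

```text
187 [ 0.6546 -0.1066  0.159 ]
[0.63776547 0.13854379 0.39      ] 27.700000000000003
[(-0.3, 0.0, 0.0, np.float64(-1.5)), (-0.5, -0.1, -0.1, np.float64(-2.9)), (-0.8, -0.1, 0.0, np.float64(-4.4)), (-1.0, -0.3, -0.1, np.float64(-5.9)), (-1.1, -0.4, 0.0, np.float64(-5.9))]
[(-0.9, -0.5, -0.1, np.float64(-5.9)), (-0.9, -0.6, -0.1, np.float64(-5.9)), (-0.9, -0.6, -0.1, np.float64(-5.9)), (-0.8, -0.8, 0.0, np.float64(-5.9)), (-0.7, -0.8, -0.1, np.float64(-5.9))]
[(-0.6, -0.9, -0.1, np.float64(-5.9)), (-0.5, -1.0, 0.0, np.float64(-5.9)), (-0.4, -1.0, -0.1, np.float64(-5.9)), (-0.3, -1.0, -0.1, np.float64(-5.9)), (-0.2, -1.1, 0.0, np.float64(-5.9))]
[(-0.1, -1.1, -0.1, np.float64(-5.9)), (0.1, -1.0, -0.1, np.float64(-5.9)), (0.1, -1.1, 0.0, np.float64(-5.9)), (0.3, -1.1, -0.1, np.float64(-5.9)), (0.3, -1.0, -0.1, np.float64(-5.9))]
[(0.5, -1.0, -0.1, np.float64(-5.9)), (0.5, -0.9, 0.0, np.float64(-5.9)), (0.5, -0.7, -0.1, np.float64(-4.4)), (0.4, -0.4, 0.0, np.float64(-2.9)), (0.1, -0.2, 0.0, np.float64(-1.5))]
```

Request:
{"name": "move_arm", "arguments": {"moves": [{"gripper": 0,"x": 0,"y": 0,"z": -0.3,"roll": 0},{"gripper": 0,"x": 0,"y": 0,"z": -0.6,"roll": 0},{"gripper": 0,"x": 0,"y": 0,"z": -0.5,"roll": 0},{"gripper": 0,"x": 0,"y": 0,"z": -0.2,"roll": 0}]}}

```text
time_s: 10.3
eef_pos: [0.5645, -0.0882, 0.3914]
eef_rot: [0.0, -0.629, 0.777, -0.0]
wrist_force: [-0.3, -0.8, -1.7]
opening: 0.176
```

Request:
{"name": "move_arm", "arguments": {"moves": [{"gripper": 0,"x": -0.3,"y": 0,"z": 0,"roll": -1.5},{"gripper": 0,"x": -0.5,"y": -0.1,"z": 0,"roll": -2.9},{"gripper": 0,"x": -0.8,"y": -0.1,"z": 0,"roll": -4.4},{"gripper": 0,"x": -1.0,"y": -0.3,"z": 0,"roll": -5.9},{"gripper": 0,"x": -1.1,"y": -0.4,"z": 0,"roll": -5.9}]}}

```text
time_s: 10.92
eef_pos: [0.576, -0.0513, 0.3904]
eef_rot: [0.0, 0.76, -0.65, -0.0]
wrist_force: [-0.1, 0.5, -1.3]
opening: 0.176
```

Request:
{"name": "move_arm", "arguments": {"moves": [{"gripper": 0,"x": -0.9,"y": -0.5,"z": 0,"roll": -5.9},{"gripper": 0,"x": -0.9,"y": -0.6,"z": 0,"roll": -5.9},{"gripper": 0,"x": -0.9,"y": -0.6,"z": 0,"roll": -5.9},{"gripper": 0,"x": -0.8,"y": -0.8,"z": 0,"roll": -5.9},{"gripper": 0,"x": -0.7,"y": -0.8,"z": 0,"roll": -5.9}]}}

```text
time_s: 11.55
eef_pos: [0.5923, 0.0002, 0.3904]
eef_rot: [0.0, 0.9, -0.435, -0.0]
wrist_force: [-0.4, 0.2, -1.2]
opening: 0.175
```

Request:
{"name": "move_arm", "arguments": {"moves": [{"gripper": 0,"x": -0.6,"y": -0.9,"z": 0,"roll": -5.9},{"gripper": 0,"x": -0.5,"y": -1.0,"z": 0,"roll": -5.9},{"gripper": 0,"x": -0.4,"y": -1.0,"z": 0,"roll": -5.9},{"gripper": 0,"x": -0.3,"y": -1.0,"z": 0,"roll": -5.9},{"gripper": 0,"x": -0.2,"y": -1.1,"z": 0,"roll": -5.9}]}}

```text
time_s: 12.18
eef_pos: [0.6093, 0.0518, 0.3903]
eef_rot: [0.0, 0.981, -0.192, -0.0]
wrist_force: [-0.5, 0.7, -2.2]
opening: 0.178
```

Request:
{"name": "move_arm", "arguments": {"moves": [{"gripper": 0,"x": -0.1,"y": -1.1,"z": 0,"roll": -5.9},{"gripper": 0,"x": 0.1,"y": -1.0,"z": 0,"roll": -5.9},{"gripper": 0,"x": 0.1,"y": -1.1,"z": 0,"roll": -5.9},{"gripper": 0,"x": 0.3,"y": -1.1,"z": 0,"roll": -5.9},{"gripper": 0,"x": 0.3,"y": -1.0,"z": 0,"roll": -5.9}]}}

```text
time_s: 12.8
eef_pos: [0.6261, 0.1031, 0.3903]
eef_rot: [0.0, 0.998, 0.064, -0.0]
wrist_force: [-0.1, -0.1, -0.8]
opening: 0.172
```

Request:
{"name": "move_arm", "arguments": {"moves": [{"gripper": 0,"x": 0.5,"y": -1.0,"z": 0,"roll": -5.9},{"gripper": 0,"x": 0.5,"y": -0.9,"z": 0,"roll": -5.9},{"gripper": 0,"x": 0.5,"y": -0.7,"z": 0,"roll": -4.4},{"gripper": 0,"x": 0.4,"y": -0.4,"z": 0,"roll": -2.9},{"gripper": 0,"x": 0.1,"y": -0.2,"z": 0,"roll": -1.5}]}}

```text
time_s: 13.42
eef_pos: [0.6372, 0.1391, 0.3903]
eef_rot: [-0.0, 0.971, 0.24, -0.0]
wrist_force: [-0.3, 0.0, -1.7]
opening: 0.176
```

```bash
python3 - <<'E'
from fitp import *
p,f,o=state(); print(p,f,o['wrist_force'],o['torque'],o['opening'],o['time_s'],o['q'].round(2))
M=R.from_euler('Z',f+90,degrees=True); x=p+M.apply([.092,0,-.225]); print('pad',x)
S,T=snap('side','s7.png'),snap('top','t7.png')
for c in(S,T):
    H=cv2.cvtColor(c['img'],cv2.COLOR_RGB2HSV); u0,v0=map(int,proj(c,x+[0,0,.009]));print(u0,v0)
    m=((H[...,0]>=100)&(H[...,0]<=125)&(H[...,1]>120)&(H[...,2]>60))[v0-13:v0+13,u0-16:u0+16]; v,u=np.nonzero(m); print(len(u))
    if len(u): print(at(c,u.mean()+u0-16,v.mean()+v0-13,x[2]+.009).round(4))
i=S['img'][130:250,230:390,::-1]; cv2.imwrite('pics/c7.png',cv2.resize(i,(800,600),interpolation=cv2.INTER_CUBIC))
E
```

```text
[0.63715832 0.13914417 0.39033117] 27.83091901534604 [-0.29390511  0.04731234 -1.73784187] [-0.14385563 -0.05291217  0.0182344 ] 0.17570117591721965 13.425 [ 0.03  0.36  1.41 -0.    1.37 -0.45]
pad [0.59420684 0.22050245 0.16533117]
318 168
147
[0.6043 0.2117 0.1743]
200 228
87
[0.6063 0.2292 0.1743]
```

View pics/c7.png

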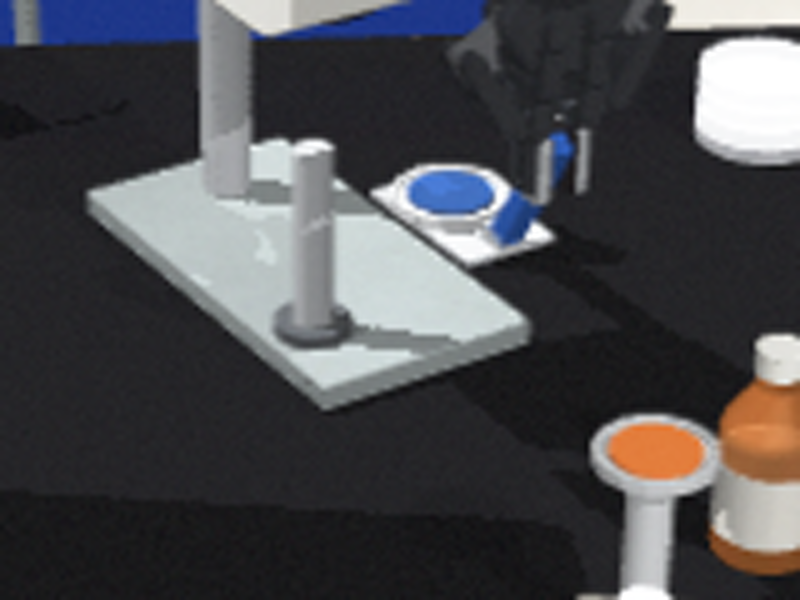

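Side crop: the dish (451,191) is still centred on the paddle, the stage post top is at (313,148), and the gripper is clear of the head. I'll refine the dish centre from this image and plan the insertion.

```bash
python3 - <<'E'
from fitp import *
S=load('side'); H=cv2.cvtColor(S['img'],cv2.COLOR_RGB2HSV); c=cr(230,130,5)
a,b,e,d=308,160,329,176
m=((H[...,0]>=100)&(H[...,0]<=125)&(H[...,1]>110)&(H[...,2]>60))[b:d,a:e].astype(np.uint8)
n,l,st,cen=cv2.connectedComponentsWithStats(m); print(st.tolist(),cen.round(1).tolist())
k=1+st[1:,4].argmax(); D=at(S,cen[k][0]+a,cen[k][1]+b,.174); St=at(S,*c((313.5,148)),.14); print('dish',D,'stage',St)
p,f,o=state(); x=p+R.from_euler('Z',f+90,degrees=True).apply([.092,0,-.225]);print('pad',x)
St=np.array([.530,.3437,.14])
g=np.radians(f); X=np.array([np.cos(g),np.sin(g),0]);Y=np.array([np.sin(g),-np.cos(g),0])
for n,q in(('dish',D),('pad',x)): e=St-q; print(n,'tool x,y cm',100*e@X,100*e@Y)
E
```

```text
[[0, 0, 21, 16, 224], [4, 4, 16, 9, 111], [20, 15, 1, 1, 1]] [[9.2, 7.2], [11.6, 8.1], [20.0, 15.0]]
dish [0.59653834 0.22086522 0.174     ] stage [0.53137767 0.34425157 0.14      ]
pad [0.59422711 0.22036505 0.16544117]
dish tool x,y cm -0.1680446440707053 -13.96886212895001
pad tool x,y cm 0.05977929924282499 -13.905493097614261
```

Request:
{"name": "move_arm", "arguments": {"moves": [{"gripper": 0,"x": 0,"y": -0.4,"z": 0,"roll": 0},{"gripper": 0,"x": 0,"y": -0.8,"z": 0,"roll": 0},{"gripper": 0,"x": 0,"y": -1.2,"z": 0,"roll": 0},{"gripper": 0,"x": 0,"y": -1.5,"z": 0,"roll": 0},{"gripper": 0,"x": 0,"y": -1.7,"z": 0,"roll": 0}]}}

```text
time_s: 14.15
eef_pos: [0.6105, 0.1894, 0.3907]
eef_rot: [-0.0, 0.971, 0.24, -0.0]
wrist_force: [-0.4, 0.6, -1.9]
opening: 0.174
```

Request:
{"name": "move_arm", "arguments": {"moves": [{"gripper": 0,"x": 0,"y": -1.7,"z": 0,"roll": 0},{"gripper": 0,"x": 0,"y": -1.7,"z": 0,"roll": 0},{"gripper": 0,"x": 0,"y": -1.5,"z": 0,"roll": 0},{"gripper": 0,"x": 0,"y": -1.2,"z": 0,"roll": 0},{"gripper": 0,"x": 0,"y": -0.9,"z": 0,"roll": 0}]}}

```text
time_s: 14.78
eef_pos: [0.5782, 0.2509, 0.3907]
eef_rot: [0.0, 0.971, 0.24, 0.0]
wrist_force: [-1.4, 0.3, -2.0]
opening: 0.174
```

Request:
{"name": "move_arm", "arguments": {"moves": [{"gripper": 0,"x": 0,"y": -0.6,"z": 0,"roll": 0},{"gripper": 0,"x": 0,"y": -0.4,"z": 0,"roll": 0},{"gripper": 0,"x": 0,"y": -0.3,"z": 0.5,"roll": 0},{"gripper": 0,"x": 0,"y": 0,"z": 0.8,"roll": 0},{"gripper": 0,"x": 0,"y": 0,"z": 0.7,"roll": 0}]}}

```text
time_s: 15.4
eef_pos: [0.5725, 0.2615, 0.3697]
eef_rot: [0.0, 0.971, 0.239, -0.0]
wrist_force: [-0.4, 0.4, -2.4]
opening: 0.175
```

```bash
cat > chk.py <<'E'
from fitp import *
import sys
p,f,o=state(); print(p,f,o['wrist_force'],o['torque'],o['opening'],o['time_s'])
x=p+R.from_euler('Z',f+90,degrees=True).apply([.092,0,-.225]);print('pad',x)
S=snap('side',sys.argv[1]+'.png'); zd=float(sys.argv[2]) if len(sys.argv)>2 else x[2]+.009
H=cv2.cvtColor(S['img'],cv2.COLOR_RGB2HSV); u0,v0=map(int,proj(S,[.530,.3437,zd]));a,b=u0-14,v0-9
m=((H[...,0]>=100)&(H[...,0]<=125)&(H[...,1]>110)&(H[...,2]>50))[b:b+19,a:a+29].astype(np.uint8)
n,l,st,cen=cv2.connectedComponentsWithStats(m); print(st.tolist(),(a,b)); k=1+st[1:,4].argmax()
D=at(S,cen[k][0]+a,cen[k][1]+b,zd); print('dish',D, 'vs image stage (.5314,.3443), ray/fit (.530,.3437)')
g=np.radians(f); X=np.array([np.cos(g),np.sin(g),0]);Y=np.array([np.sin(g),-np.cos(g),0])
e=np.array([.5312,.3442,0])-D; print('img err tool x,y cm',100*e@X,100*e@Y); e=np.array([.530,.3437,0])-x; print('pad err',100*e@X,100*e@Y)
E
python3 chk.py s8
```

```text
[0.57249974 0.26147624 0.36969908] 27.69169595001317 [-0.36527918  0.4103401  -2.41231362] [-0.11428315 -0.0869296  -0.00462301] 0.17492830220699088 15.4
pad [0.52974608 0.34293865 0.14469908]
[[0, 0, 29, 19, 420], [8, 6, 16, 7, 91], [23, 9, 6, 10, 40]] (277, 146)
dish [0.53176795 0.3435836  0.15369908] vs image stage (.5314,.3443), ray/fit (.530,.3437)
img err tool x,y cm -0.021644696088696378 -0.08097287377437526
pad err 0.05786443288676261 -0.05561469175654072
```

Request:
{"name": "move_arm", "arguments": {"moves": [{"gripper": 0,"x": 0,"y": -0.1,"z": 0.2,"roll": 0},{"gripper": 0,"x": 0,"y": 0,"z": 0.3,"roll": 0},{"gripper": 0,"x": 0,"y": 0,"z": 0.2,"roll": 0},{"gripper": 0,"x": 0,"y": 0,"z": 0.2,"roll": 0},{"gripper": 0,"x": 0,"y": 0,"z": 0.2,"roll": 0}]}}

```text
time_s: 16.08
eef_pos: [0.5721, 0.2626, 0.3597]
eef_rot: [-0.0, 0.971, 0.239, 0.0]
wrist_force: [0.5, 0.3, -1.5]
opening: 0.178
```

Request:
{"name": "move_arm", "arguments": {"moves": [{"gripper": 0,"x": 0,"y": 0,"z": 0.2,"roll": 0},{"gripper": 0,"x": 0,"y": 0,"z": 0.2,"roll": 0},{"gripper": 0,"x": 0,"y": 0,"z": 0.1,"roll": 0},{"gripper": 0,"x": 0,"y": 0,"z": 0,"roll": 0}]}}

```text
time_s: 16.58
eef_pos: [0.5721, 0.2626, 0.3546]
eef_rot: [-0.0, 0.971, 0.239, -0.0]
wrist_force: [-0.0, 0.2, -1.0]
opening: 0.178
```

```bash
python3 chk.py s9 .145; python3 -c "
import cv2;i=cv2.imread('pics/s9.png')[120:210,250:370];cv2.imwrite('pics/c9.png',cv2.resize(i,(800,600),interpolation=cv2.INTER_CUBIC))"
```

```text
[0.57205408 0.26261232 0.35457886] 27.7039241574203 [-0.02669627  0.21449479 -0.95102905] [-0.02265176 -0.05628945 -0.01809822] 0.17781783758300365 16.575
pad [0.52928303 0.3440656  0.12957886]
[[0, 0, 29, 19, 425], [8, 6, 16, 8, 96], [23, 12, 6, 7, 30]] (277, 148)
dish [0.53157631 0.34332524 0.145     ] vs image stage (.5314,.3443), ray/fit (.530,.3437)
img err tool x,y cm 0.007350838490932314 -0.09494278871175939
pad err 0.046480535368434495 0.06570086157326809
```

View pics/c9.png

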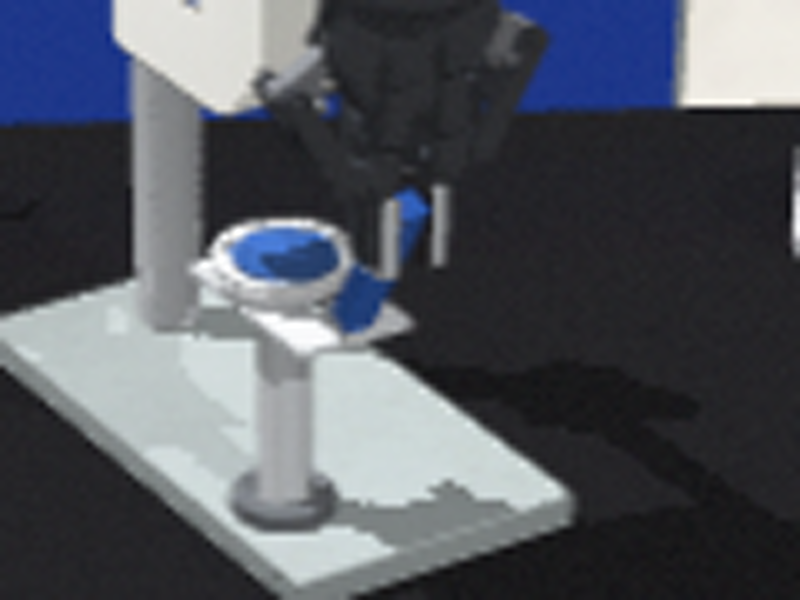

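The dish stands on the stage post (285,258) and the wrist force has dropped to the paddle-only value. The paddle hangs clear below. I'll withdraw along the slot.

Request:
{"name": "move_arm", "arguments": {"moves": [{"gripper": 0,"x": 0,"y": 0.4,"z": 0,"roll": 0},{"gripper": 0,"x": 0,"y": 0.8,"z": 0,"roll": 0},{"gripper": 0,"x": 0,"y": 1.2,"z": 0,"roll": 0},{"gripper": 0,"x": 0,"y": 1.6,"z": 0,"roll": 0},{"gripper": 0,"x": 0,"y": 2.0,"z": 0,"roll": 0}]}}

```text
time_s: 17.25
eef_pos: [0.6006, 0.2082, 0.3547]
eef_rot: [0.0, 0.971, 0.239, 0.0]
wrist_force: [0.9, 0.3, -1.4]
opening: 0.177
```

Request:
{"name": "move_arm", "arguments": {"moves": [{"gripper": 0,"x": 0,"y": 2.2,"z": 0,"roll": 0},{"gripper": 0,"x": 0,"y": 2.2,"z": 0,"roll": 0},{"gripper": 0,"x": 0,"y": 2.0,"z": 0,"roll": 0},{"gripper": 0,"x": 0,"y": 1.5,"z": 0,"roll": 0},{"gripper": 0,"x": 0,"y": 0.8,"z": 0,"roll": 0}]}}

```text
time_s: 17.88
eef_pos: [0.6409, 0.1315, 0.3546]
eef_rot: [-0.0, 0.971, 0.239, -0.0]
wrist_force: [0.0, -0.1, -2.4]
opening: 0.181
```

Request:
{"name": "move_arm", "arguments": {"moves": [{"gripper": 0,"x": 0,"y": 0,"z": -1.5,"roll": 0},{"gripper": 0,"x": 0,"y": 0,"z": -2.5,"roll": 0},{"gripper": 0,"x": 0,"y": 0,"z": -1.8,"roll": 0},{"gripper": 0,"x": 0,"y": 0,"z": -0.7,"roll": 0}]}}

```text
time_s: 18.38
eef_pos: [0.6405, 0.1331, 0.4221]
eef_rot: [0.0, 0.971, 0.24, 0.002]
wrist_force: [0.1, -0.2, -1.5]
opening: 0.179
```

```bash
python3 chk.py s10 .145; python3 - <<'E'
from plan import *
p,f,o=state(); plan(p,f,[.4772,-.2526,p[2]],-114.1,20,2)
E
```

```text
[0.64051107 0.13305588 0.4220892 ] 27.75216727111311 [ 0.05578002 -0.22541596 -1.53852058] [-0.08052063 -0.00245062 -0.00422091] 0.17907391040423176 18.375
pad [0.59767146 0.21447312 0.1970892 ]
[[0, 0, 29, 19, 454], [8, 6, 16, 8, 97]] (277, 148)
dish [0.53142908 0.34312423 0.145     ] vs image stage (.5314,.3443), ray/fit (.530,.3437)
img err tool x,y cm 0.029820224517938337 -0.10586897566170902
pad err 0.028702577021961773 -14.587299361967684
[(-0.6, 0.5, 0.0, np.float64(2.6)), (-1.2, 1.0, 0.0, np.float64(5.3)), (-1.5, 1.7, 0.0, np.float64(7.9)), (-1.4, 1.9, 0.0, np.float64(7.8)), (-1.0, 2.1, 0.0, np.float64(7.9))]
[(-0.8, 2.2, 0.0, np.float64(7.9)), (-0.4, 2.3, 0.0, np.float64(7.9)), (-0.2, 2.3, 0.0, np.float64(7.9)), (0.2, 2.3, 0.0, np.float64(7.8)), (0.5, 2.3, 0.0, np.float64(7.9))]
[(0.8, 2.2, 0.0, np.float64(7.9)), (1.1, 2.0, 0.0, np.float64(7.9)), (1.4, 1.9, 0.0, np.float64(7.9)), (1.6, 1.7, 0.0, np.float64(7.8)), (1.8, 1.4, 0.0, np.float64(7.9))]
[(2.0, 1.2, 0.0, np.float64(7.9)), (2.2, 0.9, 0.0, np.float64(7.9)), (2.2, 0.6, 0.0, np.float64(7.9)), (1.6, 0.2, 0.0, np.float64(5.2)), (0.7, 0.0, 0.0, np.float64(2.6))]
```

Request:
{"name": "move_arm", "arguments": {"moves": [{"gripper": 0,"x": -0.6,"y": 0.5,"z": 0,"roll": 2.6},{"gripper": 0,"x": -1.2,"y": 1.0,"z": 0,"roll": 5.3},{"gripper": 0,"x": -1.5,"y": 1.7,"z": 0,"roll": 7.9},{"gripper": 0,"x": -1.4,"y": 1.9,"z": 0,"roll": 7.8},{"gripper": 0,"x": -1.0,"y": 2.1,"z": 0,"roll": 7.9}]}}

```text
time_s: 19.05
eef_pos: [0.6033, 0.0459, 0.4182]
eef_rot: [0.0, 0.999, -0.036, -0.001]
wrist_force: [-0.5, 0.3, -1.9]
opening: 0.179
```

Request:
{"name": "move_arm", "arguments": {"moves": [{"gripper": 0,"x": -0.8,"y": 2.2,"z": 0,"roll": 7.9},{"gripper": 0,"x": -0.4,"y": 2.3,"z": 0,"roll": 7.9},{"gripper": 0,"x": -0.2,"y": 2.3,"z": 0,"roll": 7.9},{"gripper": 0,"x": 0.2,"y": 2.3,"z": 0,"roll": 7.8},{"gripper": 0,"x": 0.5,"y": 2.3,"z": 0,"roll": 7.9}]}}

```text
time_s: 19.68
eef_pos: [0.5576, -0.0611, 0.4184]
eef_rot: [0.0, 0.929, -0.371, -0.001]
wrist_force: [-0.1, -0.5, -0.7]
opening: 0.178
```

Request:
{"name": "move_arm", "arguments": {"moves": [{"gripper": 0,"x": 0.8,"y": 2.2,"z": 0,"roll": 7.9},{"gripper": 0,"x": 1.1,"y": 2.0,"z": 0,"roll": 7.9},{"gripper": 0,"x": 1.4,"y": 1.9,"z": 0,"roll": 7.9},{"gripper": 0,"x": 1.6,"y": 1.7,"z": 0,"roll": 7.8},{"gripper": 0,"x": 1.8,"y": 1.4,"z": 0,"roll": 7.9}]}}

```text
time_s: 20.3
eef_pos: [0.5125, -0.1679, 0.4184]
eef_rot: [0.0, 0.749, -0.662, -0.001]
wrist_force: [0.2, -0.0, -0.9]
opening: 0.176
```

Request:
{"name": "move_arm", "arguments": {"moves": [{"gripper": 0,"x": 2.0,"y": 1.2,"z": 0,"roll": 7.9},{"gripper": 0,"x": 2.2,"y": 0.9,"z": 0,"roll": 7.9},{"gripper": 0,"x": 2.2,"y": 0.6,"z": 0,"roll": 7.9},{"gripper": 0,"x": 1.6,"y": 0.2,"z": 0,"roll": 5.2},{"gripper": 0,"x": 0.7,"y": 0,"z": 0,"roll": 2.6}]}}

```text
time_s: 20.92
eef_pos: [0.476, -0.2533, 0.4186]
eef_rot: [-0.0, -0.542, 0.84, 0.001]
wrist_force: [-1.1, 1.1, -1.7]
opening: 0.174
```

```bash
python3 - <<'E'
from plan import *
p,f,o=state(); print(p,f,o['time_s'],o['wrist_force']); print(plan(p,f,[.4772,-.2526,p[2]],-114.1,1,0,2))
E
```

```text
[ 0.47601199 -0.25329614  0.41859971] -114.32830735683322 20.925 [-1.05353752  1.08497796 -1.73363555]
[(-0.11, -0.08, 0.0, np.float64(-0.2))]
(array([ 0.47719411, -0.25262339,  0.41859971]), np.float64(-114.12830735683322))
```

Request:
{"name": "move_arm", "arguments": {"moves": [{"gripper": 0,"x": -0.1,"y": -0.1,"z": 1.0,"roll": -0.2},{"gripper": 0,"x": 0,"y": 0,"z": 2.0,"roll": 0},{"gripper": 0,"x": 0,"y": 0,"z": 2.0,"roll": 0},{"gripper": 0,"x": 0,"y": 0,"z": 1.2,"roll": 0},{"gripper": 0,"x": 0,"y": 0,"z": 0,"roll": 0}]}}

```text
time_s: 21.55
eef_pos: [0.4781, -0.2514, 0.3563]
eef_rot: [-0.0, -0.546, 0.838, 0.001]
wrist_force: [-0.3, 0.8, -1.3]
opening: 0.178
```

```bash
python3 - <<'E'
from plan import *
p,f,o=state(); print(p,f,o['time_s'],o['wrist_force'],o['torque']); print(plan(p,f,[.4772,-.2526,.3355],-114.1,1,0,2))
s=snap('side','s11.png')['img'][230:330,260:393,::-1]; cv2.imwrite('pics/c11.png',cv2.resize(s,(798,600),interpolation=cv2.INTER_CUBIC))
E
```

```text
[ 0.47805043 -0.25139066  0.35634004] -113.836280690233 21.55 [-0.28270023  0.75661102 -1.27768002] [ 0.00782564  0.04116526 -0.02730035]
[(0.14, 0.03, 2.08, np.float64(0.3))]
(array([ 0.47721024, -0.25255001,  0.33554004]), np.float64(-114.136280690233))
```

Request:
{"name": "move_arm", "arguments": {"moves": [{"gripper": 0,"x": 0.1,"y": 0,"z": 0.8,"roll": 0.3},{"gripper": 0,"x": 0,"y": 0,"z": 0.6,"roll": 0},{"gripper": 0,"x": 0,"y": 0,"z": 0.3,"roll": 0},{"gripper": 0,"x": 0,"y": 0,"z": 0.2,"roll": 0},{"gripper": 0,"x": 0,"y": 0,"z": 0.1,"roll": 0}]}}

```text
time_s: 22.22
eef_pos: [0.4778, -0.253, 0.3377]
eef_rot: [-0.0, -0.543, 0.84, -0.0]
wrist_force: [0.1, 0.5, -1.9]
opening: 0.175
```

```bash
python3 - <<'E'
from plan import *
p,f,o=state(); print(p,f,o['time_s'],o['wrist_force'],o['torque'])
E
```

```text
[ 0.47779204 -0.25304079  0.33765655] -114.19318727262866 22.225 [ 0.06405908  0.51575949 -1.85552113] [ 0.01919873  0.0505864  -0.02519475]
```

Request:
{"name": "move_arm", "arguments": {"moves": [{"gripper": 0,"x": 0,"y": 0,"z": 0.2,"roll": 0},{"gripper": 0,"x": 0,"y": 0,"z": 0.1,"roll": 0},{"gripper": 0,"x": 0,"y": 0,"z": 0,"roll": 0}]}}

```text
time_s: 22.6
eef_pos: [0.4778, -0.253, 0.3349]
eef_rot: [0.0, -0.543, 0.84, -0.0]
wrist_force: [-0.1, 0.1, -0.4]
opening: 0.173
```

Request:
{"name": "move_arm", "arguments": {"moves": [{"gripper": 0,"x": 0,"y": 0,"z": 0.1,"roll": 0},{"gripper": 0,"x": 0,"y": 0,"z": 0,"roll": 0}]}}

```text
time_s: 22.85
eef_pos: [0.4779, -0.253, 0.3345]
eef_rot: [0.0, -0.543, 0.84, -0.0]
wrist_force: [-3.1, 2.2, 5.0]
opening: 0.174
```

Request:
{"name": "move_arm", "arguments": {"moves": [{"gripper": 22,"x": 0,"y": 0,"z": 0,"roll": 0},{"gripper": 30,"x": 0,"y": 0,"z": 0,"roll": 0},{"gripper": 50,"x": 0,"y": 0,"z": 0,"roll": 0},{"gripper": 80,"x": 0,"y": 0,"z": 0,"roll": 0},{"gripper": 80,"x": 0,"y": 0,"z": 0,"roll": 0}]}}

```text
time_s: 23.48
eef_pos: [0.4778, -0.253, 0.3336]
eef_rot: [-0.0, -0.543, 0.84, 0.0]
wrist_force: [-0.1, -0.4, 0.6]
opening: 0.801
```

Request:
{"name": "move_arm", "arguments": {"moves": [{"gripper": 80,"x": 0,"y": 0,"z": -0.8,"roll": 0},{"gripper": 80,"x": 0,"y": 0,"z": -2.0,"roll": 0},{"gripper": 80,"x": 0,"y": 0,"z": -3.0,"roll": 0},{"gripper": 80,"x": 0,"y": 0,"z": -3.0,"roll": 0},{"gripper": 80,"x": 0,"y": 0,"z": -3.0,"roll": 0}]}}

```text
time_s: 24.1
eef_pos: [0.4777, -0.2529, 0.4534]
eef_rot: [0.0, -0.543, 0.84, -0.0]
wrist_force: [-0.6, -0.7, -0.0]
opening: 0.799
```

Request:
{"name": "move_arm", "arguments": {"moves": [{"gripper": 80,"x": 0,"y": 4.0,"z": -1,"roll": 0},{"gripper": 80,"x": 0,"y": 5.0,"z": 0,"roll": 0},{"gripper": 80,"x": 0,"y": 4.0,"z": 0,"roll": 0},{"gripper": 80,"x": 0,"y": 2.0,"z": 0,"roll": 0},{"gripper": 80,"x": 0,"y": 0,"z": 0,"roll": 0}]}}

```text
time_s: 24.72
eef_pos: [0.3403, -0.1911, 0.4626]
eef_rot: [0.0, -0.543, 0.84, -0.001]
wrist_force: [0.4, -0.2, -0.0]
opening: 0.8
```

```bash
python3 chk.py s12 .145; python3 - <<'E'
from h import *
t=snap('top','t12.png')['img'][...,::-1]; s=cv2.imread('pics/s12.png')
c=lambda i,x,y,w,h:cv2.resize(i[y:y+h,x:x+w],(400,300),interpolation=cv2.INTER_CUBIC)
cv2.imwrite('pics/c12.png',np.vstack([np.hstack([c(t,395,220,80,60),c(t,230,150,180,135)]),np.hstack([c(s,270,260,100,75),c(s,235,130,180,135)])]))
E
```

```text
[ 0.3402922  -0.19108429  0.46255954] -114.22869818883481 [ 0.42847877 -0.1649641  -0.00659736] [-0.05733508  0.0009169   0.00468585] 0.7999815111506955 24.725
pad [ 0.42418835 -0.22883923  0.23755954]
[[0, 0, 29, 19, 454], [8, 6, 16, 8, 97]] (277, 148)
dish [0.53142908 0.34312423 0.145     ] vs image stage (.5314,.3443), ray/fit (.530,.3437)
img err tool x,y cm -0.0886998321282767 0.06503710924061215
pad err -56.552990086841085 13.846736279886244
```

View pics/c12.png

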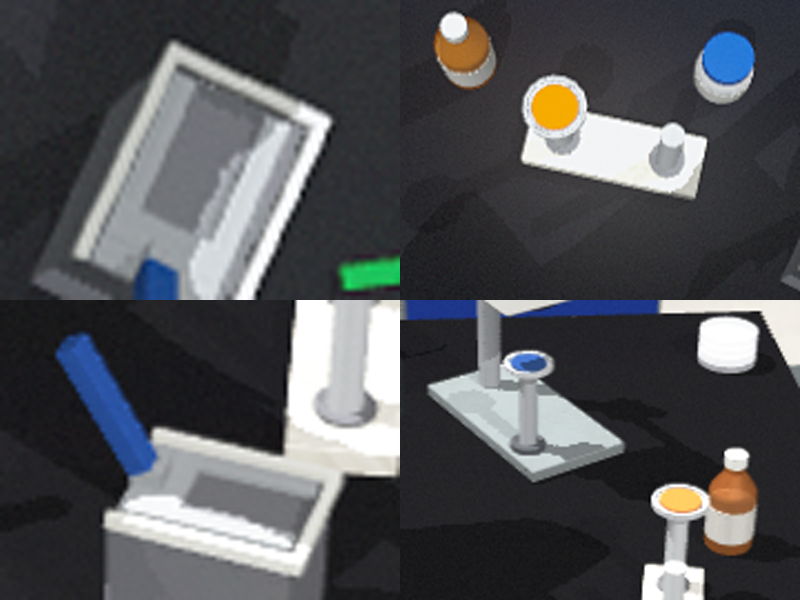

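The composite shows the paddle flat in the cradle with its handle at (75,345), the same place as at the start. The blue dish stands on the stage post (528,362), and the orange dish, bottle and jar are unmoved. I'm handing in.

```bash
python3 -c "
from bench import ctrl; print(ctrl.hand_in())"
```

```text
the job is handed in; nothing more can be done
None
```

The job is done and handed in at about 25 s of the 61 s allowed. The blue dish stands on the stage post under the microscope head, and the paddle is back flat in its cradle, released.

- **Gripper posture:** The moves cannot tilt the tool, so I kept the gripper upright. I gripped the handle a little farther back than the given point and brought the dish in from the scope's -y side, where the head is narrowest. I saw no sign of contact with the head, and the wrist force stayed within a few newtons throughout.
- **Dish placing:** The last image puts the dish about 1 mm from the post centre. The paddle-based estimate at placing agreed within about 1 mm. The dish did not move between the withdrawal and the final check.
- **Other objects:** In the last images the orange dish, bottle and jar look where they were, and the paddle matches its starting view.
- **Disagreements:** The first move call was refused because it left out some fields, and nothing moved. The fitted paddle height in the grip differed from the arm's own by about 2 mm, which is within the calibration. The side-camera stage position differed by about 1.5 mm between two readings.

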